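# Eject and trap a hand-blender battery pack

### The job

The tall battery pack in the charger is ready: press the eject key of its bay with one finger and trap the pack with the other finger as it springs out, so that it stops in the mouth of its bay before it slides past the charger's front edge. Finish while still holding it there with the finger against its spring, popped clear of its latch, for the cook to take. Only press and block: lift nothing, leave the short pack docked and do not disturb the other things on the counter.

Things in the scene. Friction and masses are not known exactly. Their poses are not given: they have to be found in the camera images.
- charger: White two-bay battery charger screwed to the counter, 165 long x 250 wide x 56 mm high. Origin on the counter under the middle of its width, 75 mm behind its front edge; x points away from the front edge, y to the left, z up (x and y below, in mm, are in this frame). Ribs and cheeks beside the bays are only 20 mm high; the 56 mm high rear housing with the spring ejectors starts at x = 52
- bay_left_mouth (a point): Left bay: middle of its floor at the charger's front edge (x = -75, y = 42, 10 mm above the counter). The bay is a channel along x, 63 mm wide, with a flat floor open to the front. A docked pack's front face is at x = -30, so 45 mm of free floor lie ahead of it. The bay's key is on the outer cheek beside this free floor
- bay_right_mouth (a point): The same for the right bay (x = -75, y = -42, 10 mm above the counter); its key is on the right-hand cheek
- key_left (a joint): Eject key of the left (+y) bay: travel straight down, 0 up to 0.009 m fully pressed; the pack is let go at once, with force, at about 0.005 to 0.006 m. About 3 N at the top and 6 N at the bottom, plus 1 to 3 N of latch friction; it springs up when let go
- key_right (a joint): Eject key of the right (-y) bay, otherwise as key_left
- key_left_top (a point): Middle of the top of the left key, a grey ribbed plate 38 (along x) x 28 mm (along y), at x = -53, y = 104: 62 mm to the side of its bay's middle, 23 mm ahead of the docked pack's front face. Its top is 32 mm above the counter when up, 23 mm when fully pressed; a second finger level with it over the channel then has its tip 13 mm above the channel floor
- key_right_top (a point): The same for the right key (x = -53, y = -104)
- tall_pack: The tall battery pack, a loose grey block 80 long x 60 wide x 46 mm high, about 0.36 kg, docked in either bay. Origin at the middle of its underside, on the channel floor (top 56 mm above the counter); axes as the charger's. When its key is pressed a spring ejector (9 N, 7 N after 20 mm, 3 N at the end of its 48 mm stroke) shoots it to -x within about 0.1 s, past the front edge unless blocked
- tall_pack_front (a point): Middle of the width of the tall pack's flat front face (60 mm wide), 20 mm above its underside: at x = -30 in the charger's frame while docked, clear of its latch from x = -36 on, level with the charger's front edge at x = -75
- short_pack: The short battery pack, 80 x 60 x 28 mm, docked in the other bay in the same way and to be left there; origin at the middle of its underside
- blender_handle: Cordless hand-blender motor handle, white, 235 mm long, 72 mm wide, 70 mm high, lying behind the charger; origin under its middle, its axis along x
- pepper_a: Red bell pepper, 82 mm across, 96 mm high, standing in front of the charger; origin at its foot
- pepper_b: Another such pepper, to the left of the charger
- sauce_bottle: Squeeze bottle, 58 mm across, 170 mm high, behind the charger; origin at its foot
- deli_tub: Round lidded food pot, 90 mm across, 75 mm high, left of the charger; origin at its foot
- steel_pan: Open steel pan, 162 x 176 x 100 mm high, right of the charger; origin under its middle
- scraper: Spatula lying on the counter in front of the charger, on the right; its long axis is x
Not all that is in view belongs to the job. Leave any purple look-alike of the tall_pack alone. What is shaped like the short_pack but brown is not meant.

How it is judged:
By the outcome, as a careful person would: the job done as asked, in the order asked, and still so for the second after the job is handed in, while the arm keeps its last pose, push and grip.
It also fails if it takes over 38 s, if anything falls off the work surface, if the arm or the gripper's body presses on something with over 40 N, if the wrist force passes 120 N, or if a joint passes its speed limit or range.

### The arm

A 7-joint arm with a two-finger parallel gripper is mounted at the origin on the work surface. World frame = base frame: x ahead of the robot, y to its left, z up, the work surface at z = 0. Lengths are in m, angles in rad, forces in N, time in s.
With the tool pointing down it reaches from about 0.4 to 0.85 m from the base axis. Payload 4.5 kg.
Tool frame: the origin (TCP) lies at the very end of the fingers, on their centre line; the grasp point (between the pads) lies 19 mm behind it (hold_point_z is the distance from the TCP to the grasp point, in m); y points along the fingers, z is the direction in which the jaws open and shut, and the axes are right-handed (so a half turn about y gives the same grasp; the last joint's range is limited). The gripper opens to 88 mm and grips with 3 to 60 N. Pads are 18 mm wide; open, the fingers measure 123 mm over their backs; the gripper's body (75 mm by 187 mm) begins 45 mm behind the grasp point.
Start: joints at [-1.156, 0.689, -0.195, 1.565, 0.157, 0.902, -0.215], TCP at [0.232, 0.58, 0.239] pointing down, gripper open.
Joint ranges: [-3.01, 3.01], [-0.46, 2.08], [-1.47, 1.51], [0.13, 2.56], [-1, 4.14], [0.04, 2.09], [-2.66, 2.66]. Speed limits (rad/s): [2.57, 2.57, 3.14, 3.14, 3.14, 3.14, 3.14].

### API

Orientations are given as a unit quaternion [w, x, y, z].
In Python, from rig import move_pose, move_linear, move_j, grip, sleep, solve_ik, observe, camera, get_calibration, IKError, job_done, hold_point_z gives the robot as it stands. The module is installed in compiled form; this text tells all that it offers. Calls block until the motion is done:
- move_pose(position, orientation): joint-space move of the TCP to a pose.
- move_linear(position, rot=None, feed=0.15, f_stop=None): straight line of the TCP; rot=None keeps the orientation; feed is the mean speed in m/s. With f_stop (N) it stops when the force on the tool has changed by that much, and returns True; else False.
- move_j(angles): joint-space move.
- grip(opening, f_grip=None): finger opening in m; f_grip is the grip in N (None keeps the last); returns when the fingers have stopped.
- sleep(seconds).
- solve_ik(position, orientation): joint angles nearest the present ones, or None.
- observe(): the state.
- camera(name): name is "scene" or "top"; returns the picture (384x512x3 uint8, blue, green, red); there is no depth.
- get_calibration(name): a dict with "camera_matrix" (3x3 intrinsics, pixels), "rvec" (rotation vector, rad) and "tvec" (3), from world to camera coordinates, as OpenCV has them. Camera axes: x right, y down, z forward; pixel columns grow to the right and rows downward; lengths in m; the calibration is good to about 2 mm. A picture is of the moment at which its call begins. get_calibration takes no time and is no camera call.
A pose or a line that the arm cannot do raises IKError and nothing moves.
- job_done(): hands the job in, once; it reports no verdict.
The state is a dict: "t": time; "qpos": joint angles; "joint_vel": joint speeds; "joint_torque": joint torques, N m; "tool_pos": TCP position; "tcp_rot": TCP orientation; "ft_force": force on the tool from outside, world axes, zero at the start; "moment": the same for the moment, N m; "gripper_width": finger opening in m.
Only numpy, scipy, OpenCV 4.12 (cv2) and the standard library are available. Lean on these libraries where they do the work, as an engineer would, in place of code of your own. Each camera call takes 0.05 s, during which the arm holds its last target.

## Working session

There is one attempt and no reset: what is moved stays moved. The work goes in short steps, each a Python script; the robot and the scene stay as the last script left them, time stands still between calls to the robot, and variables do not carry over. Pictures are saved under pics/ and viewed, and the job is handed in when it is done.

```bash
mkdir -p pics
python3 - <<'E'
from rig import *
import cv2
for n in("scene","top"):
    im=camera(n); cv2.imwrite(f"pics/{n}0.png",im)
    c=get_calibration(n); print(n,c)
o=observe(); print(o, hold_point_z)
E
```

```text
scene {'camera_matrix': array([[481.11824243,   0.        , 252.11060116],
       [  0.        , 481.11824243, 181.08857826],
       [  0.        ,   0.        ,   1.        ]]), 'rvec': array([ 0.94694139,  2.5421034 , -1.02380355]), 'tvec': array([ 0.42834243, -0.28512819,  1.85243436])}
top {'camera_matrix': array([[381.53242086,   0.        , 256.73575358],
       [  0.        , 381.53242086, 191.62719924],
       [  0.        ,   0.        ,   1.        ]]), 'rvec': array([ 2.20337441, -2.18195904,  0.12257353]), 'tvec': array([0.03699228, 0.61816361, 1.03862418])}
{'t': 0.1, 'qpos': array([-1.15620955,  0.68992268, -0.19451981,  1.56622327,  0.15734717,
        0.90249233, -0.21508553]), 'joint_vel': array([-1.70415040e-03, -2.43638324e-03,  4.99910472e-04, -4.99524503e-04,
        8.35405384e-05, -2.62708966e-03, -8.77810322e-04]), 'joint_torque': array([-3.32469957e-03, -5.28500819e+01, -1.27146788e+00, -1.53836364e+01,
       -5.25543373e-02,  1.99544476e-03,  5.42714452e-05]), 'tool_pos': array([0.2321252 , 0.57969418, 0.23798061]), 'tcp_rot': array([-0.69375631,  0.6949175 , -0.1338324 ,  0.13371885]), 'ft_force': array([ 0.07487318,  0.02218221, -0.12638647]), 'moment': array([-0.00211456, -0.00209169,  0.00643302]), 'gripper_width': 0.08807302813192439} 0.0187
```

View pics/scene0.png

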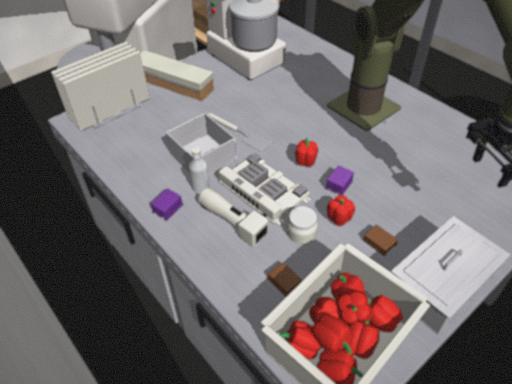

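View pics/top0.png

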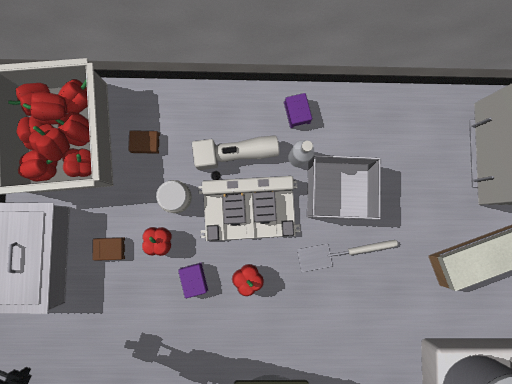

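Run:
```python
import cv2
a=cv2.imread("pics/top0.png")[165:250,190:310]; cv2.imwrite("pics/topc.png",cv2.resize(a,None,fx=6.5,fy=6.5,interpolation=cv2.INTER_CUBIC))
a=cv2.imread("pics/scene0.png")[135:235,205:320]; cv2.imwrite("pics/scenec.png",cv2.resize(a,None,fx=6,fy=6,interpolation=cv2.INTER_CUBIC))
```

```text
(no output)
```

View pics/topc.png

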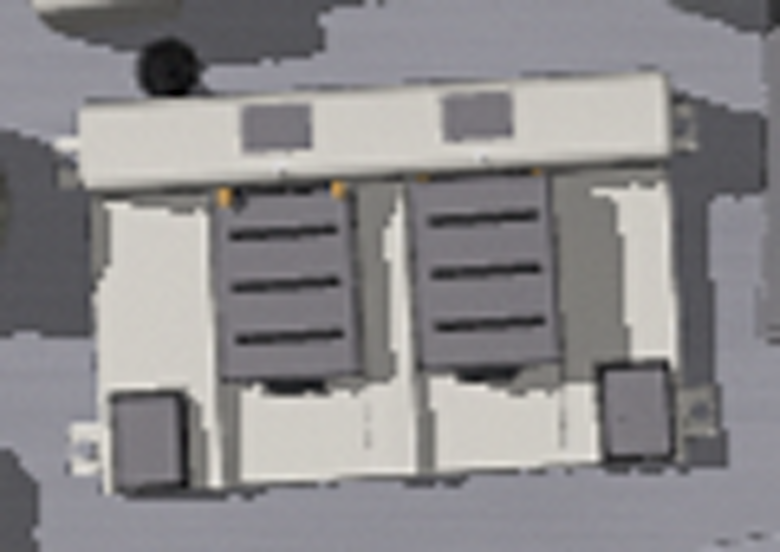

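View pics/scenec.png

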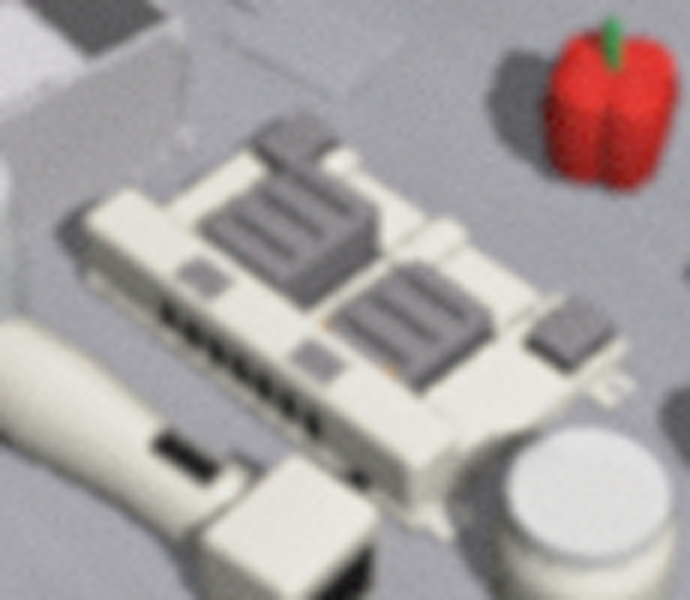

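```bash
cat > h.py <<'E'
import numpy as np, cv2
from rig import *
from scipy.optimize import least_squares
def proj(n,P):
    c=get_calibration(n); return cv2.projectPoints(np.array(P,float).reshape(-1,3),c["rvec"],c["tvec"],c["camera_matrix"],None)[0].reshape(-1,2)
def back(n,uv,z):
    c=get_calibration(n);R=cv2.Rodrigues(c["rvec"])[0];C=-R.T@c["tvec"]
    d=R.T@np.linalg.solve(c["camera_matrix"],[*uv,1]); return C+d*(z-C[2])/d[2]
def W(p,P):
    P=np.array(P,float).reshape(-1,3);c,s=np.cos(p[2]),np.sin(p[2])
    return np.c_[p[0]+c*P[:,0]-s*P[:,1],p[1]+s*P[:,0]+c*P[:,1],P[:,2]]
T=lambda x,y:(190+(x+.5)/6.5-.5,165+(y+.5)/6.5-.5)
S=lambda x,y:(205+(x+.5)/6-.5,135+(y+.5)/6-.5)
E
python3 - <<'E'
from h import *
k=[[-.053,.104,.032],[-.053,-.104,.032]]
ut=np.array([T(149,440),T(638,410)]);us=np.array([S(572,330),S(297,140)])
for z,n,u in((.032,"top",ut),(.032,"scene",us)):
    a,b=[back(n,q,z) for q in u]; print(n,a,b,np.linalg.norm(a-b))
print("tops",[back("top",T(*q),.056) for q in((85,188),(668,158),(80,105),(665,72))])
f=lambda p:np.r_[(proj("top",W(p,k))-ut).ravel(),(proj("scene",W(p,k))-us).ravel()]
r=least_squares(f,[.6,0,0]);print(r.x,r.fun)
rt=least_squares(lambda p:f(p)[:4],r.x);print(rt.x)
p=r.x
def box(x0,x1,y0,y1,z0,z1):
    return [[x,y,z] for z in(z0,z1) for x,y in((x0,y0),(x1,y0),(x1,y1),(x0,y1))]
for n,off,f,sh in(("top",(190,165),6.5,(85,120)),("scene",(205,135),6,(100,115))):
    im=cv2.imread(f"pics/{n}0.png")[off[1]:off[1]+sh[0],off[0]:off[0]+sh[1]]
    im=cv2.resize(im,None,fx=f,fy=f,interpolation=cv2.INTER_CUBIC)
    for B,col in((box(-.03,.05,-.072,-.012,.01,.056),(0,0,255)),(box(-.03,.05,.012,.072,.01,.038),(0,255,0)),(box(-.072,-.034,.09,.118,.03,.032),(255,0,0)),(box(-.072,-.034,-.118,-.09,.03,.032),(255,0,0)),(box(.052,.09,-.125,.125,.0,.056),(255,0,255)),(box(-.075,.09,-.0735,-.0105,.01,.02),(0,200,255))):
        q=((proj(n,W(p,B))-off+.5)*f-.5).astype(int)
        for i in range(4):
            for a,b in((i,(i+1)%4),(i+4,(i+1)%4+4),(i,i+4)): cv2.line(im,tuple(map(int,q[a])),tuple(map(int,q[b])),col,1)
    cv2.imwrite(f"pics/{n}ov.png",im)
E
```

```text
top [0.50428368 0.16335196 0.032     ] [ 0.51855526 -0.04303761  0.032     ] 0.20688241828361473
scene [0.5066481  0.16716471 0.032     ] [ 0.52098638 -0.03831733  0.032     ] 0.2059816865262278
tops [array([0.60853311, 0.18962818, 0.056     ]), array([ 0.6237316 , -0.05276413,  0.056     ]), array([0.64310591, 0.19239861, 0.056     ]), array([ 0.65989628, -0.05147382,  0.056     ])]
[0.5648004  0.06495919 0.06779192] [-0.64775394 -0.22321857 -0.23339809 -0.15209249 -0.04994934 -0.6294092
 -0.33193464 -0.89980154]
[0.56429819 0.06380544 0.06902587]
```

View pics/topov.png

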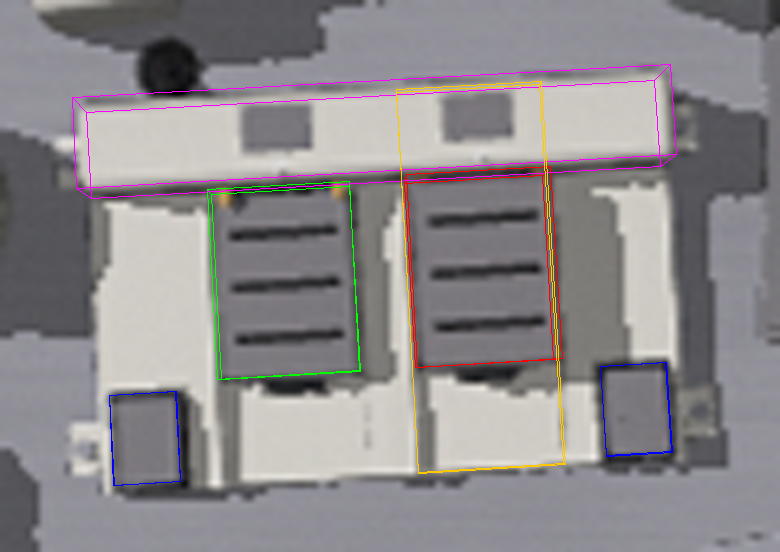

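View pics/sceneov.png

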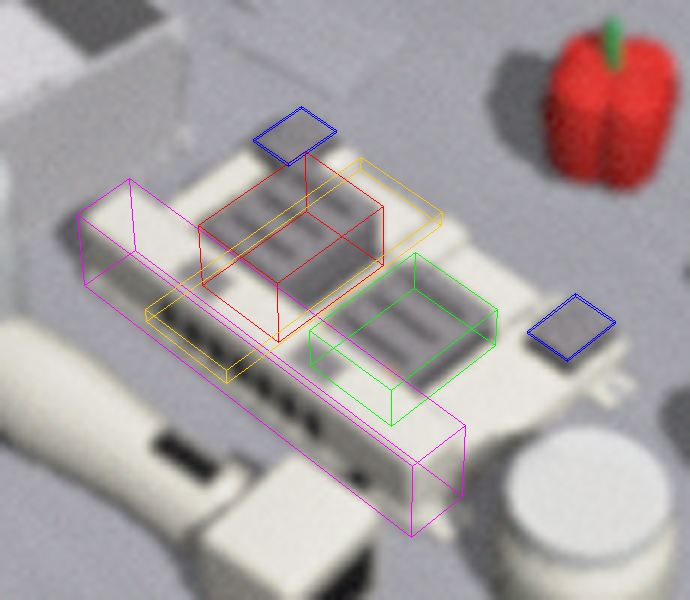

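Run:
```python
import cv2
a=cv2.imread("pics/scene0.png")[150:225,210:315]; cv2.imwrite("pics/scenec2.png",cv2.resize(a,None,fx=7.5,fy=7.5,interpolation=cv2.INTER_NEAREST))
```

```text
(no output)
```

View pics/scenec2.png

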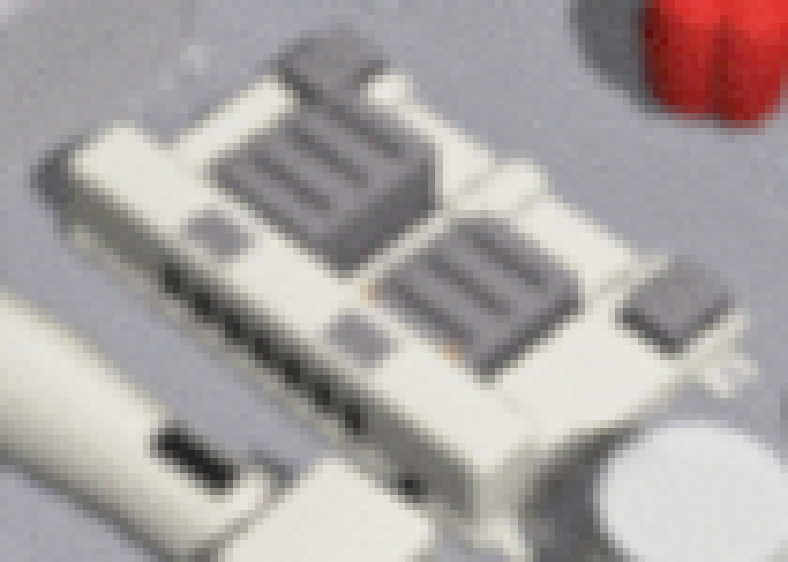

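Run:
```python
from h import *
Q=lambda x,y:(210+(x+.5)/7.5-.5,150+(y+.5)/7.5-.5)
sc=[((.05,-.072,.056),Q(213,167)),((-.03,-.012,.056),Q(435,150)),((.05,-.012,.056),Q(343,235)),((.05,.072,.038),Q(490,365)),((-.03,.072,.038),Q(580,292)),((-.053,.104,.032),Q(678,295)),((-.053,-.104,.032),Q(333,62)),((.09,-.125,.056),Q(70,165)),((.09,.125,.056),Q(475,465))]
tp=[((.052,.125,.056),T(85,188)),((.052,-.125,.056),T(668,158)),((.09,.125,.056),T(80,105)),((.09,-.125,.056),T(665,72)),((-.053,.104,.032),T(149,440)),((-.053,-.104,.032),T(638,410)),((-.03,.072,.038),T(222,380)),((-.03,.012,.038),T(356,373)),((-.03,-.012,.056),T(418,372)),((-.03,-.072,.056),T(558,366))]
for n,L in(("scene",sc),("top",tp)):
    P=[a for a,b in L];U=np.array([b for a,b in L])
    r=least_squares(lambda p:(proj(n,W(p,P))-U).ravel(),[.56,.06,.07],loss="soft_l1");print(n,r.x);print((proj(n,W(r.x,P))-U).round(1).tolist())
for a,b in tp: print(a,back("top",b,a[2]).round(4))
for a,b in sc: print(a,back("scene",b,a[2]).round(4))
```

```text
scene [0.5638319  0.06566002 0.06994003]
[[0.1, 0.4], [1.3, -0.6], [-4.1, 0.9], [-4.6, 1.5], [1.0, -2.3], [0.3, -0.0], [0.1, -0.8], [-1.1, -1.2], [1.0, 0.8]]
top [0.563395   0.06465723 0.06467319]
[[-1.2, 0.5], [1.5, 0.2], [-1.0, -0.8], [1.0, -0.5], [-0.6, 0.2], [-0.2, 0.5], [-0.7, 0.3], [0.7, 0.2], [0.1, -0.2], [0.7, -0.5]]
(0.052, 0.125, 0.056) [0.6085 0.1896 0.056 ]
(0.052, -0.125, 0.056) [ 0.6237 -0.0528  0.056 ]
(0.09, 0.125, 0.056) [0.6431 0.1924 0.056 ]
(0.09, -0.125, 0.056) [ 0.6599 -0.0515  0.056 ]
(-0.053, 0.104, 0.032) [0.5043 0.1634 0.032 ]
(-0.053, -0.104, 0.032) [ 0.5186 -0.043   0.032 ]
(-0.03, 0.072, 0.038) [0.5297 0.1327 0.038 ]
(-0.03, 0.012, 0.038) [0.5331 0.0766 0.038 ]
(-0.03, -0.012, 0.056) [0.5337 0.0509 0.056 ]
(-0.03, -0.072, 0.056) [ 0.5367 -0.0071  0.056 ]
(0.05, -0.072, 0.056) [ 0.6178 -0.0044  0.056 ]
(-0.03, -0.012, 0.056) [0.5398 0.0508 0.056 ]
(0.05, -0.012, 0.056) [0.6023 0.0628 0.056 ]
(0.05, 0.072, 0.038) [0.5941 0.1458 0.038 ]
(-0.03, 0.072, 0.038) [0.5382 0.1405 0.038 ]
(-0.053, 0.104, 0.032) [0.5045 0.1652 0.032 ]
(-0.053, -0.104, 0.032) [ 0.521  -0.0389  0.032 ]
(0.09, -0.125, 0.056) [ 0.6631 -0.0459  0.056 ]
(0.09, 0.125, 0.056) [0.645  0.1925 0.056 ]
```

```bash
cat >> h.py <<'E'
p=np.array([.5637,.0650,.067])
from scipy.spatial.transform import Rotation as Rn
def rot(flip=False):
    c,s=np.cos(p[2]),np.sin(p[2]);g=-1 if flip else 1
    z=g*np.array([-s,c,0]);y=np.array([0,0,-1.]);x=np.cross(y,z)
    q=Rn.from_matrix(np.c_[x,y,z]).as_quat(); return np.r_[q[3],q[:3]]
def pos(x,y,z): return W(p,[[x,y,z]])[0]
def inv(P):
    c,s=np.cos(p[2]),np.sin(p[2]);d=np.array(P)[:2]-p[:2];return np.array([c*d[0]+s*d[1],-s*d[0]+c*d[1]])
E
python3 - <<'E'
from h import *
import cv2
for uv in((307,215),(313,156),(380,218)): print("pan rim",inv(back("top",uv,.1)))
for uv in((248,265),(248,280),(263,280)): print("pepper",inv(back("top",uv,.06)))
print("scraper",inv(back("top",(298,250),.0)))
print("bottle",inv(back("top",(303,148),.17)))
for f in(0,1):
  for z in(.2,.08,.0235): print(f,z,solve_ik(pos(-.054,-.073,z),rot(f)), pos(-.054,-.073,z))
a=cv2.imread("pics/top0.png")[145:310,190:390]; cv2.imwrite("pics/topd.png",cv2.resize(a,None,fx=3.6,fy=3.6,interpolation=cv2.INTER_CUBIC))
E
```

```text
pan rim [-0.0214709  -0.14936418]
pan rim [ 0.13172198 -0.17584904]
pan rim [-0.04025658 -0.33915064]
pepper [-0.14396948  0.01018892]
pepper [-0.18306949  0.01240236]
pepper [-0.18555621 -0.02720663]
scraper [-0.11731939 -0.13324102]
bottle [ 0.14095872 -0.13952975]
0 0.2 [ 0.1870193   0.62480229 -0.40843876  1.92981588  0.38656857  0.66393712
  1.17700662] [ 0.5147085  -0.01145151  0.2       ]
0 0.08 [ 0.17724459  0.83520223 -0.40590239  2.01053498  0.74533278  0.44632266
  0.84002161] [ 0.5147085  -0.01145151  0.08      ]
0 0.0235 [ 0.21616235  0.95663751 -0.47457635  2.01856128  1.06933187  0.43994732
  0.54008066] [ 0.5147085  -0.01145151  0.0235    ]
1 0.2 [-0.32676088  0.64379248  0.4276298   1.95606843 -0.43482315  0.6322009
 -1.12249192] [ 0.5147085  -0.01145151  0.2       ]
1 0.08 [-0.19408009  0.82834916  0.21226902  2.02978303 -0.49580168  0.33238312
 -1.08057039] [ 0.5147085  -0.01145151  0.08      ]
1 0.0235 [-0.13676755  0.92760682  0.11615799  2.0367129  -0.47854873  0.20277869
 -1.10055977] [ 0.5147085  -0.01145151  0.0235    ]
```

View pics/topd.png

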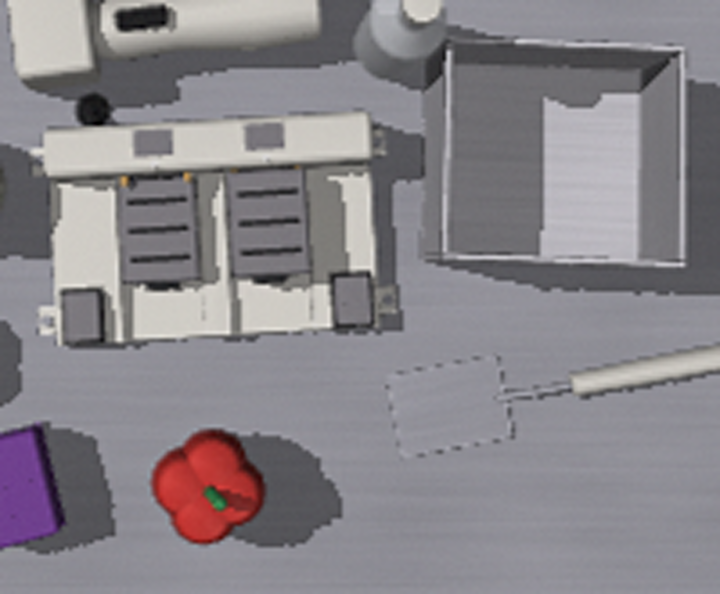

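Run:
```python
from h import *
Q=lambda x,y:(190+(x+.5)/3.6-.5,145+(y+.5)/3.6-.5)
for uv in((445,258),(448,42),(685,263)): print("rim",inv(back("top",Q(*uv),.1)))
for uv in((428,260),): print("base",inv(back("top",Q(*uv),.0)))
o=observe();print(o["t"])
grip(.0445)
q=solve_ik(pos(-.062,-.068,.2),rot(1));print(q)
x=o["tool_pos"]
try: move_linear([x[0],x[1],.33],feed=.3)
except IKError as e: print(e)
move_pose(pos(-.062,-.068,.2),rot(1))
o=observe();print(o["t"],o["tool_pos"],o["gripper_width"],o["qpos"],o["ft_force"],pos(-.062,-.068,.2))
for n in("scene","top"): cv2.imwrite(f"pics/{n}1.png",camera(n))
```

```text
rim [-0.02577496 -0.16534792]
rim [ 0.13076161 -0.17864239]
rim [-0.03945367 -0.33899981]
base [-0.02578167 -0.16959593]
0.1
[-0.33732844  0.63437289  0.42568724  1.97980893 -0.43671061  0.61706022
 -1.12722749]
3.6833 [ 0.50668623 -0.00567365  0.1999839 ] 0.04463255690081833 [-0.33751281  0.63405626  0.42255946  1.9791449  -0.4350293   0.61679334
 -1.12892538] [-0.35617987 -1.36263263 -0.29598446] [ 0.5063917  -0.00699832  0.2       ]
```

Run:
```python
from h import *
move_linear(pos(-.065,-.068,.06),rot=rot(1),feed=.12)
o=observe();print(o["t"],o["tool_pos"],inv(o["tool_pos"]),o["ft_force"])
for n,(x,y,w,h) in(("scene",(205,105,120,110)),("top",(190,150,200,130))):
    im=camera(n);cv2.imwrite(f"pics/{n}2.png",cv2.resize(im[y:y+h,x:x+w],None,fx=3.9 if n=="top" else 5,fy=3.9 if n=="top" else 5,interpolation=cv2.INTER_CUBIC))
```

```text
5.1 [ 0.50384038 -0.00723151  0.06050937] [-0.0645612  -0.06806186] [-0.76816266 -0.49149814 -0.66384165]
```

View pics/scene2.png

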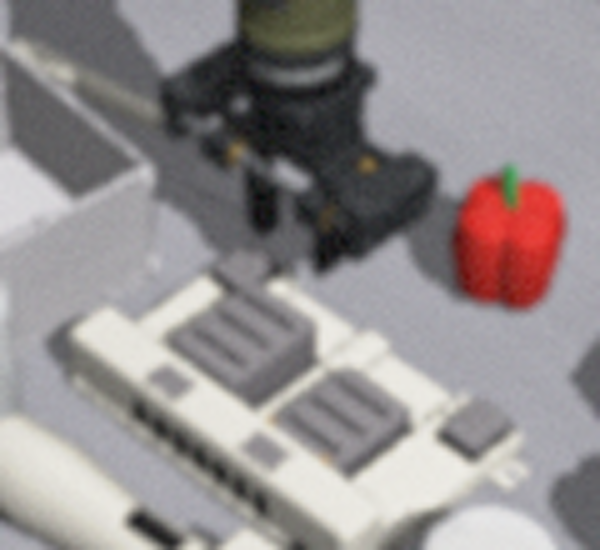

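View pics/top2.png

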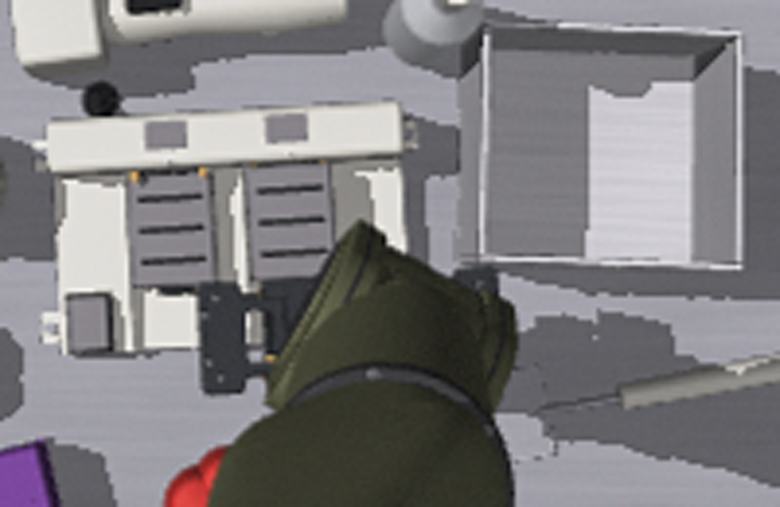

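```bash
python3 - <<'E'
from h import *
c=lambda q:np.round((q-np.array([205,105]))*5,0)
for y in(-.099,-.037): print(c(proj("scene",W(p,[[-.065,y,.06]]))))
d=lambda x,y:(190+x/3.9,150+y/3.9)
for z in(.124,.14,.16): print(z,[inv(back("top",d(*q),z)).round(4) for q in((497,268),(200,283),(245,390))])
E
python3 - <<'E'
import cv2,sys
sys.path.insert(0,'.')
from h import *
im=camera("top")[195:260,230:330];cv2.imwrite("pics/top2b.png",cv2.resize(im,None,fx=7.8,fy=7.8,interpolation=cv2.INTER_CUBIC))
E
```

```text
[[263. 224.]]
[[329. 269.]]
0.124 [array([-0.0326, -0.1712]), array([-0.0311,  0.0211]), array([-0.1009, -0.0039])]
0.14 [array([-0.0327, -0.1682]), array([-0.0311,  0.0209]), array([-0.0998, -0.0036])]
0.16 [array([-0.0327, -0.1644]), array([-0.0312,  0.0207]), array([-0.0984, -0.0033])]
```

View pics/top2b.png

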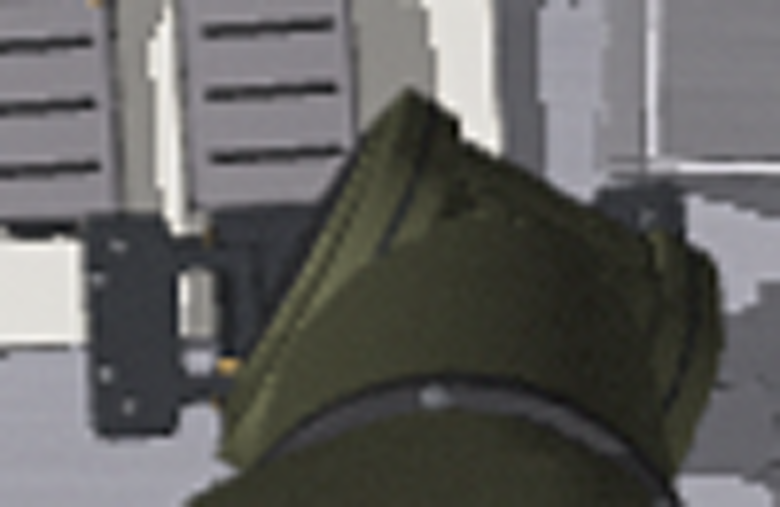

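Run:
```python
from h import *
def st(m):
    o=observe();print(m,round(o["t"],2),o["tool_pos"].round(4),inv(o["tool_pos"]).round(4),(o["ft_force"]).round(2),o["moment"].round(2),round(o["gripper_width"],4))
print(move_linear(pos(-.065,-.068,.037),rot=rot(1),feed=.08,f_stop=12));st("up")
for z in(.0325,.030):
    print(move_linear(pos(-.065,-.068,z),rot=rot(1),feed=.03,f_stop=20));st(z)
```

```text
False
up 5.69 [ 0.5031 -0.0072  0.0367] [-0.0653 -0.068 ] [ 0.06  0.2  -0.03] [0.04 0.12 0.06] 0.0444
False
0.0325 5.99 [ 0.5035 -0.0072  0.0326] [-0.0649 -0.068 ] [-0.34  0.01 -0.39] [-0.04  0.14 -0.01] 0.0441
False
0.03 6.24 [ 0.5035 -0.0072  0.0301] [-0.0649 -0.068 ] [-0.69 -0.38  3.73] [-0.05  0.17  0.  ] 0.0446
```

Run:
```python
from h import *
def st(m):
    o=observe();print(m,round(o["t"],2),o["tool_pos"].round(4),inv(o["tool_pos"]).round(4),(o["ft_force"]).round(2),o["moment"].round(2),round(o["gripper_width"],4))
for z in(.027,.0242):
    print(move_linear(pos(-.065,-.068,z),rot=rot(1),feed=.03,f_stop=25));st(z)
sleep(.3);st("after")
for n,(x,y,w,h) in(("scene",(205,105,120,110)),("top",(190,150,200,130))):
    im=camera(n);k=3.9 if n=="top" else 5;cv2.imwrite(f"pics/{n}3.png",cv2.resize(im[y:y+h,x:x+w],None,fx=k,fy=k,interpolation=cv2.INTER_CUBIC))
```

```text
False
0.027 6.49 [ 0.5008 -0.0069  0.0267] [-0.0676 -0.0676] [-3.42 -0.07  3.92] [-0.11  0.95  0.19] 0.0441
False
0.0242 6.74 [ 0.5008 -0.0069  0.024 ] [-0.0675 -0.0676] [-5.49 -0.88  4.91] [-0.13  1.08  0.22] 0.0446
after 7.04 [ 0.5009 -0.007   0.024 ] [-0.0675 -0.0676] [-4.94  0.32  5.12] [-0.07  0.98  0.14] 0.0443
```

View pics/scene3.png

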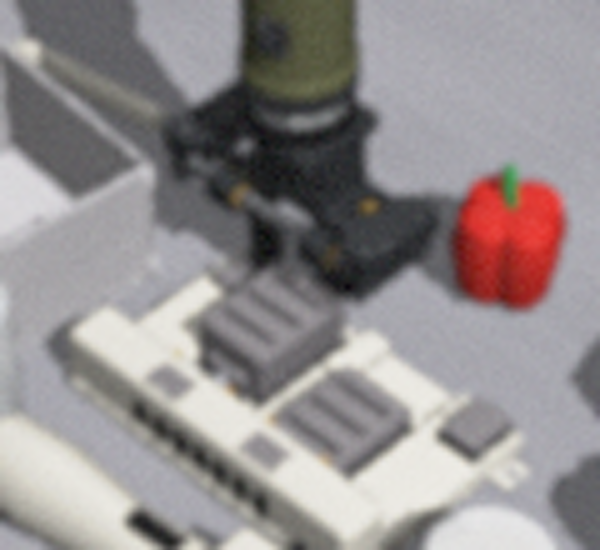

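View pics/top3.png

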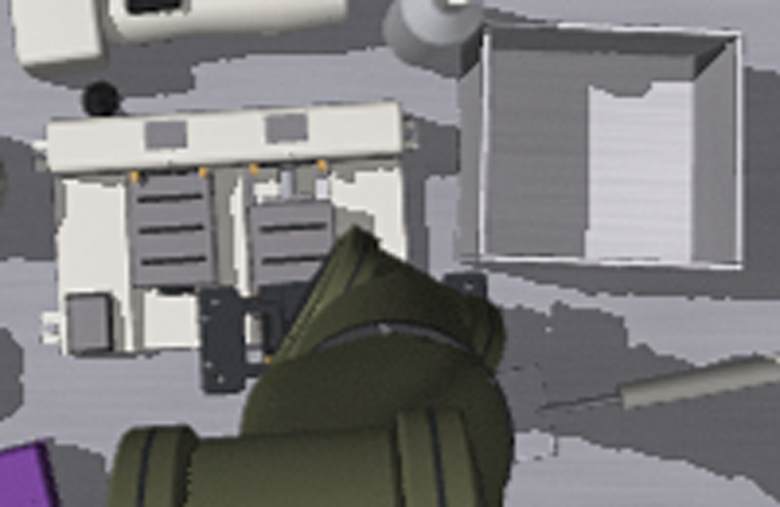

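Run:
```python
from h import *
d=lambda x,y:(190+x/3.9,150+y/3.9)
print([inv(back("top",d(*q),.056)).round(4) for q in((250,206),(333,200))])
sleep(.5);o=observe();print(o["t"],inv(o["tool_pos"]),o["tool_pos"],o["ft_force"],o["joint_vel"].round(4))
```

```text
[array([ 0.0201, -0.0156]), array([ 0.021 , -0.0733])]
7.6417 [-0.06754935 -0.06759579] [ 0.50082774 -0.00696655  0.02400857] [-5.98998467  0.54800156  4.69615656] [ 0.0008 -0.001   0.0022  0.0006 -0.0004  0.002  -0.0009]
```

```bash
python3 -c "
from rig import *
print(job_done());print(observe()['ft_force'])"
```

```text
the job is handed in; nothing more can be done
None
the job is handed in; nothing more can be done
```

The tall pack is popped out and held in the mouth of the right bay, and the job was handed in at about 7.6 s.

- **What I did:** The tall pack was in the right bay. I set the fingers 62 mm apart, pressed the right key about 8 mm with one finger, and blocked the pack with the other over the channel.
- **Where the pack stopped:** Its front face is at x ≈ -59 mm. The top picture (pack's rear edge at about x = 20 mm) and the finger position agree within about 1 mm. That is past the latch point at -36 and about 15 mm short of the front edge at -75.
- **Hold:** The pack pushes on the finger with about 5–6 N and the key pushes up with about 5 N. The arm was steady over the last 0.6 s or so.
- **Surroundings:** In the last pictures the short pack is still docked. The near pepper, pan, spatula and bottle look unmoved. The gripper body came close to the pan rim, about 5 mm by my estimate, and no contact force showed.

None of the checks failed. The blocking finger gave by about 2.5 mm when the pack hit it. The force reading after hand-in was no longer available, so I could not check the final second.

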